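# Load the filters of a fluorescence viewing column and open its iris

### The job

Get the fluorescence viewing column ready: slide the blue filter into the slot below the sample glass and the amber filter into the slot above it, each lying flat and pushed past its leaf spring fully home against the back stop, gently, without forcing it. Also turn the slim steel iris ring on top counterclockwise until it stops fully open, touching neither of the black rings it sits between. Leave the sample glass in its slot and everything else on the bench where it is.

Things in the scene. Friction and masses are not known exactly. Their poses are not given: they have to be found in the camera images.
- column: Viewing column, fixed: white lamp housing (x -38 to 72, y +-56, z 6 to 30 mm), grey cassette with three level slots open to the front, iris on top, 118 mm high. Origin on the bench under the light axis; x points from the open front to the back, y left, z up. Yaw varies.
- slot_low (a point): Bottom slot, empty: where the centre (mid-thickness) of a disc lies when home. 55 mm above the bench. Each slot is a shelf of two level prongs (y 13 to 20 mm either side, 5 mm thick, round noses reaching x = -35.5 mm) with 9 mm of free height above it.
- slot_mid (a point): Middle slot, holding the sample glass: centre of that disc when home. 69 mm above the bench; slot pitch 14 mm. In every slot a brass leaf spring near the back presses the disc down on its shelf: pushing a disc under it takes 3 to 6 N, about 13 to 8 mm before home, then it drags with about 2 N up to the hard back stop.
- slot_top (a point): Top slot, empty: centre of a disc when home. 83 mm above the bench. The ceiling over it (underside 89 mm, reaching x = -27 mm) and the iris above stop an upright gripper from coming over the shelves; lean it back 20 to 35 degrees.
- iris_centre (a point): Centre of the slim knurled steel iris ring, on its axis at mid-height, 107.5 mm above the bench. Ring 54 mm across and 8 mm high; the black fixed rings 46 mm across, below (9 mm high, on the cassette roof at 94 mm) and above (6 mm high, top at 118 mm).
- iris_ring (a joint): Angle of the iris ring, rad: 0 closed, 1.2 fully open at its stop; grows counterclockwise seen from above. Friction about 0.06 N m. A red mark on it moves from the small to the large white dot on the ring above.
- collar: Black fixed ring below the iris ring. Origin on its axis at its underside. Not to be touched.
- eyepiece: Black fixed ring with a glass window above the iris ring. Origin on its axis at its underside. Not to be touched.
- blue_filter: Blue glass disc in a black mount, 60 mm across, 6 mm thick, 45 g; origin at the centre of its underside, z up. At the start on one post of the rest, underside 20 mm above the bench. When home it touches the back wall and stands on its shelf, its front rim at x = -30 mm of the column.
- amber_filter: Amber (orange) glass disc in a black mount, 60 mm across, 6 mm thick, 45 g; origin at the centre of its underside. At the start on the other post of the rest.
- sample_glass: Clear glass disc with a pale square in an aluminium mount, 60 mm across, 6 mm thick, loose and at home in the middle slot. Origin at the centre of its underside. Stays there.
- rest: Rest, fixed: dark steel base plate 128 x 50 x 4 mm (x, y, z) with two aluminium posts 40 mm across, tops 20 mm above the bench, at x = +38 and -38 mm of it. Origin under its centre. The discs overhang the posts by 10 mm all round.
- cheek_front (a point): Front of the two grey side cheeks of the cassette, midway between them at the height of the middle slot, at x = -9 mm of the column. The cheeks (y 31.2 to 37.2 mm either side, rounded fronts) leave 62.4 mm: a disc passes, but fingers holding it across its middle do not. The prongs in front of them carry a disc that is let go there.
- reagent_bottle: Clear bottle with blue cap, 56 mm across, 110 mm high, standing to the left. Stays put.
- red_cap_bottle: Small white bottle with red cap, 32 mm across, 63 mm high, behind on the right. Stays put.
- forceps: Steel forceps, 126 mm long, 8 mm high, lying on the bench right of the rest. Stays put.

How it is judged:
At the end, for the whole second after the job is handed in: The blue filter lies flat in the bottom slot and the amber filter in the top slot, each within 2 mm of home against the back wall and at rest; the sample glass is still home (within 4 mm) in the middle slot; the iris ring is within 0.07 rad of its open stop (above 1.13 rad) (x of blue_filter in the frame of column between -0.002 and 0.002 m and y of blue_filter in the frame of column between -0.003 and 0.003 m and z of blue_filter in the frame of column between 0.05 and 0.054 m and angle between each of blue_filter, amber_filter's own z axis and vertical below 0.05 rad and linear speed of each of blue_filter, amber_filter below 0.02 m/s and x of amber_filter in the frame of column between -0.002 and 0.002 m and y of amber_filter in the frame of column between -0.003 and 0.003 m and z of amber_filter in the frame of column between 0.078 and 0.082 m and value of joint iris_ring above 1.13 rad and x of sample_glass in the frame of column above -0.004 m and z of sample_glass in the frame of column between 0.064 and 0.068 m); the robot touches nothing.
It fails at once if the sample glass is pulled out or shifted in its slot by more than 6 mm (distance of sample_glass from where it was at the start of the episode above 0.006 m).
It fails at once if the fingers touch a black fixed ring (over 0.5 N) (contact force between the fingers and collar above 0.5 N or contact force between the fingers and eyepiece above 0.5 N).
It fails at once if a filter is forced against the column with more than 40 N (contact force between any of blue_filter, amber_filter and column above 40 N).
It fails at once if a bottle or the forceps is shifted by more than 20 mm (distance of any of reagent_bottle, red_cap_bottle, forceps from where it was at the start of the episode above 0.02 m).
It also fails if it takes over 66 s, if anything falls off the work surface, if the arm or the gripper's body presses on something with over 40 N, if the wrist force passes 120 N, or if a joint passes its speed limit or range.

### The arm

A 7-joint arm with a two-finger parallel gripper is mounted at the origin on a cart in front of the work surface, level with it; the furniture and walls round the work are solid. World frame = base frame: x ahead of the robot, y to its left, z up, the work surface at z = 0. Lengths are in m, angles in rad, forces in N, time in s.
With the tool pointing down it reaches from about 0.4 to 0.85 m from the base axis. Payload 4.5 kg.
Tool frame: the origin (TCP) lies between the finger pads; the fingertips stand 14 mm ahead of it and the grasp point (between the pads) lies 5 mm behind it; z points along the fingers, y is the line along which they close (so a half turn about z gives the same grasp; the last joint's range is limited). The gripper opens to 88 mm and grips with 3 to 60 N. Pads are 18 mm wide; open, the fingers measure 123 mm over their backs; the gripper's body (75 mm by 187 mm) begins 45 mm behind the grasp point.
Start: joints at [1.314, 0.689, -0.195, 1.565, 0.157, 0.902, -0.215], TCP at [0.179, -0.599, 0.253] pointing down, gripper open.
Joint ranges: [-3.01, 3.01], [-0.46, 2.08], [-1.47, 1.51], [0.13, 2.56], [-1, 4.14], [0.04, 2.09], [-2.66, 2.66]. Speed limits (rad/s): [2.57, 2.57, 3.14, 3.14, 3.14, 3.14, 3.14].

### API

Orientations are given as a unit quaternion [w, x, y, z].
In Python, from station import robot gives the robot as it stands.
- The arm moves only by the shell command python3 steer.py 'ROWS'. ROWS is a JSON list of rows, 1 to 8 of them, each of 5 numbers: dx, dy, dz in m, then a turn about the tool's z in rad, then the opening from 0.0 (shut) to 1.0 (fully open); each row shifts and turns the commanded pose from where the row before left it, along the tool's axes as they then stand; what a row does not reach is not made up. A row lasts 1/10 s, in which the tool goes at most 0.05 m and 0.15 rad, less where a joint would pass 70% of its speed; a pose out of reach is approached as far as the arm can. The fingers move at their own pace and stop on an object; the grip force is fixed at half the most. Time passes only in rows, so rows that do not move let the fingers close. It prints the time, the measured TCP pose, the force, the opening and the grip force at its end.
- robot.get_obs(): the state, without advancing time (a new reading comes with each control period).
- robot.snapshot(name): name is "side" or "top"; returns the picture (400x640x3 uint8, red, green, blue); there is no depth.
- robot.get_calibration(name): a dict with "K" (3x3 intrinsics, pixels), "k1" (the pictures are not rectified: a ray, as slopes to the right and down, at radius r is drawn at 1 + k1 r^2 times it, then the intrinsics apply), "world_from_camera" (4x4, takes a point from camera to world coordinates). Camera axes: x right, y up, looking along -z (the intrinsics and any distortion apply to the point x, -y, -z); pixel columns grow to the right and rows downward; lengths in m; the calibration is good to about 2 mm. A picture is of the moment at which its call begins. get_calibration takes no time and is no camera call.
- robot.close_job(): hands the job in; it is judged then, once.
The state is a dict: "clock": time; "joint_positions": joint angles; "joint_velocities": joint speeds; "effort": joint torques, N m; "tool_pos": TCP position; "tcp_rot": TCP orientation; "contact_force": force on the tool from outside, world axes, zero at the start; "torque": the same for the moment, N m; "grip_width": opening from 0.0 (shut) to 1.0 (fully open); "finger_force": force on a finger pad.
Only numpy, scipy, OpenCV 4.12 (cv2) and the standard library are available. Lean on these libraries where they do the work, as an engineer would, in place of code of your own. Each camera call takes 0.05 s, during which the arm holds its last target. There are 200 camera calls.

## Working session

There is one attempt and no reset: what is moved stays moved. The work goes in short steps, Python scripts to look and compute and a shell command to move; the robot and the scene stay as the last step left them, time stands still between calls to the robot, and variables do not carry over. Pictures are saved under pics/ and viewed, at most 10 in all, crops included, and the job is handed in when it is done.

```bash
ls; mkdir -p pics
python3 - <<'E'
from station import robot
import cv2,numpy as np
np.set_printoptions(precision=4,suppress=True)
print(robot.get_obs())
for n in("side","top"):
    im=robot.snapshot(n);cv2.imwrite(f"pics/{n}0.png",im[:,:,::-1]);c=robot.get_calibration(n);print(n,c)
E
```

```text
pics
station.py
steer.py
{'clock': 0.0, 'joint_positions': array([ 1.3138,  0.69  , -0.1945,  1.5663,  0.1573,  0.9025, -0.2151]), 'joint_velocities': array([ 0.0005,  0.0001,  0.0017,  0.0015,  0.0009, -0.0008, -0.0012]), 'effort': array([  0.0005, -52.7561,  -1.2668, -15.3432,  -0.0526,   0.0065,
         0.0002]), 'tool_pos': array([ 0.179 , -0.5982,  0.2519]), 'tcp_rot': array([-0.0009,  0.9894,  0.1449, -0.0002]), 'contact_force': array([-0.812 , -0.1725,  0.7927]), 'torque': array([-0.0216,  0.0415,  0.0143]), 'finger_force': 0.0, 'grip_width': 1.0019899266003705}
side {'K': array([[510.1334,   0.    , 323.9799],
       [  0.    , 510.1334, 202.2966],
       [  0.    ,   0.    ,   1.    ]]), 'k1': -0.01520379375147631, 'world_from_camera': array([[ 0.8197, -0.3067,  0.4838,  0.9729],
       [ 0.5727,  0.4551, -0.6818, -0.7254],
       [-0.011 ,  0.836 ,  0.5487,  0.6151],
       [ 0.    ,  0.    ,  0.    ,  1.    ]])}
top {'K': array([[392.1773,   0.    , 317.7188],
       [  0.    , 392.1773, 199.5749],
       [  0.    ,   0.    ,   1.    ]]), 'k1': -0.08246151248292657, 'world_from_camera': array([[-0.0194,  0.9854, -0.1691,  0.3872],
       [-0.9997, -0.0219, -0.0128, -0.1121],
       [-0.0163,  0.1688,  0.9855,  0.9459],
       [ 0.    ,  0.    ,  0.    ,  1.    ]])}
```

View pics/side0.png

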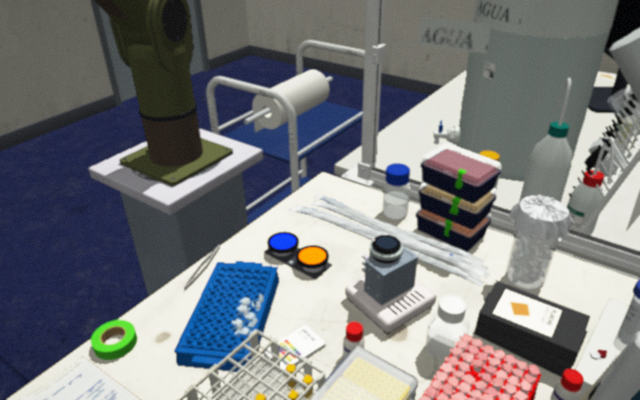

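View pics/top0.png

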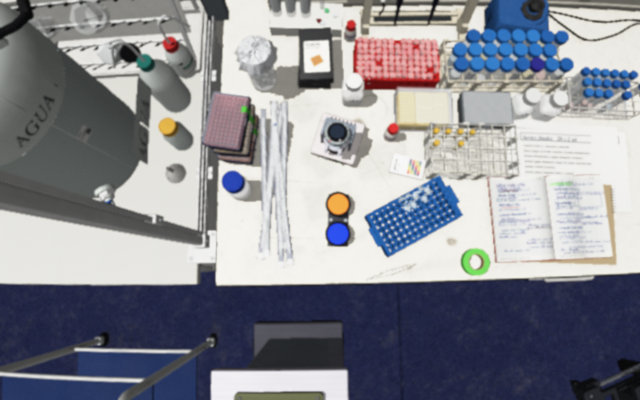

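```bash
cat > h.py <<'E'
from station import robot
import cv2,numpy as np
from scipy.optimize import least_squares
np.set_printoptions(precision=4,suppress=True)
C={n:robot.get_calibration(n) for n in("side","top")}
def proj(n,P):
    c=C[n];W=c["world_from_camera"];p=(np.atleast_2d(P)-W[:3,3])@W[:3,:3]
    s=np.c_[p[:,0],-p[:,1]]/-p[:,2:3];r2=(s**2).sum(1,keepdims=True)
    s=s*(1+c["k1"]*r2);K=c["K"];return s*[K[0,0],K[1,1]]+K[:2,2]
def tri(us,ut,x0=(.5,-.1,.05)):
    r=least_squares(lambda x:np.r_[proj("side",x)[0]-us,proj("top",x)[0]-ut],x0);return r.x,r.fun
def onz(n,u,z):
    return least_squares(lambda x:proj(n,[x[0],x[1],z])[0]-u,(.5,-.1)).x
def blob(im,lo,hi,box):
    h=cv2.cvtColor(im,cv2.COLOR_RGB2HSV);m=cv2.inRange(h,lo,hi);k=np.zeros_like(m)
    x0,y0,x1,y1=box;k[y0:y1,x0:x1]=m[y0:y1,x0:x1]
    v,u=np.nonzero(k);return np.array([u.mean(),v.mean()]),len(u)
E
python3 - <<'E'
from h import *
I={n:cv2.imread(f"pics/{n}0.png")[:,:,::-1].copy() for n in C}
B=((105,150,80),(130,255,255));A=((8,150,120),(25,255,255))
bx={"b":((260,225,300,258),(322,218,352,250)),"a":((295,240,332,275),(322,188,352,218))}
for k,r in(("b",B),("a",A)):
    us,n1=blob(I["side"],*r,bx[k][0]);ut,n2=blob(I["top"],*r,bx[k][1])
    print(k,us,n1,ut,n2,*tri(us,ut))
s=cv2.resize(I["side"][225:335,335:445],(400*1,400),interpolation=cv2.INTER_CUBIC)
t=cv2.resize(I["top"][100:180,298:378],(400,400),interpolation=cv2.INTER_CUBIC)
cv2.imwrite("pics/crop.png",np.hstack([s,t])[:,:,::-1])
E
```

```text
b [282.5833 241.1016] 384 [337.4951 233.3448] 406 [ 0.4638 -0.145   0.0245] [-0.0062  0.0007 -0.0054 -0.0055]
a [311.926  255.1909] 419 [337.748  203.6684] 377 [ 0.5344 -0.1475  0.0243] [-0.0075  0.0011 -0.0067 -0.0073]
```

View pics/crop.png

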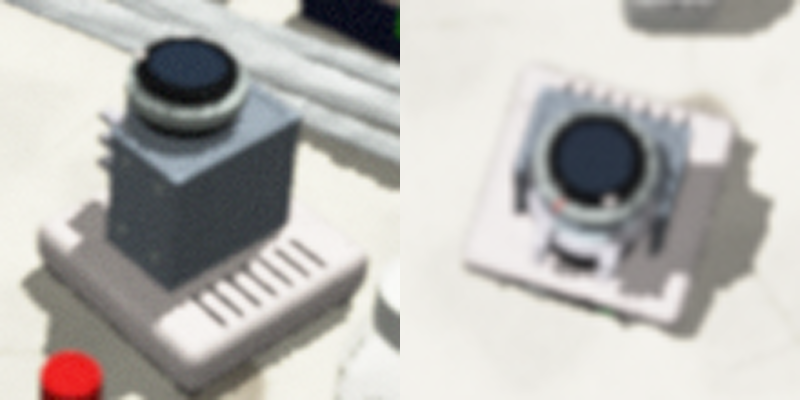

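Run:
```python
from h import *
S=lambda u,v:np.array([335+u*110/400,225+v*110/400])
T=lambda u,v:np.array([298+(u-400)/5,100+v/5])
I={n:cv2.imread(f"pics/{n}0.png")[:,:,::-1].copy() for n in C}
# dark eyepiece ellipse
for n,b in(("side",(365,230,405,262)),("top",(325,120,352,145))):
    g=I[n].max(2)[b[1]:b[3],b[0]:b[2]];m=(g<95).astype(np.uint8)
    c=max(cv2.findContours(m,0,1)[0],key=cv2.contourArea);print(n,cv2.fitEllipse(c),b[:2])
obs=[("side",S(189,69),"e"),("top",T(597,157),"e"),
("side",S(178,185),("b",-37.2,94)),("side",S(302,108),("b",37.2,94)),
("top",T(522,63),(72,56,30)),("top",T(740,115),(72,-56,30)),("top",T(690,328),(-38,-56,30)),("top",T(461,268),(-38,56,30))]
def pt(q,m):
    if m=="e":m=(0,0,118)
    x,y=(q[3]*100 if m[0]=="b" else m[0]),m[1]
    c,s=np.cos(q[2]),np.sin(q[2]);return [q[0]+(c*x-s*y)/1e3,q[1]+(s*x+c*y)/1e3,m[2]/1e3]
f=lambda q:np.concatenate([(proj(n,pt(q,m))[0]-u) for n,u,m in obs])
r=least_squares(f,(.62,-.15,-.25,.4),loss="soft_l1");print(r.x,f(r.x).reshape(-1,2))
x,e=tri(obs[0][1],obs[1][1]);print("eyepiece tri",x,e)
```

```text
side ((20.915130615234375, 14.738092422485352), (18.293132781982422, 26.770030975341797), 91.96868133544922) (365, 230)
top ((11.983529090881348, 11.55950927734375), (17.50656509399414, 18.919660568237305), 101.25880432128906) (325, 120)
[ 0.6804 -0.1483 -0.2788  0.3785] [[-2.3051 -1.7487]
 [ 0.2445  0.3934]
 [ 0.0086  0.1622]
 [-0.8643  1.394 ]
 [-0.7006 -0.9954]
 [-0.2517 -0.5787]
 [-0.9337 -1.2731]
 [-0.0596 -0.601 ]]
eyepiece tri [ 0.6834 -0.1472  0.1149] [-0.3816  0.0962 -0.34   -0.4343]
```

```bash
cat > fit.py <<'E'
from h import *
from scipy.optimize import minimize
from scipy.ndimage import map_coordinates
t=np.linspace(0.08,.92,40)[:,None]
L=lambda a,b:np.array(a)*(1-t)+np.array(b)*t
def circ(r,z):
    a=np.linspace(0,2*np.pi,120);return np.c_[r*np.cos(a),r*np.sin(a),0*a+z]
def model(n,xb):
    if n=="side": return [L((-38,-56,30),(72,-56,30)),L((72,-56,30),(72,56,30)),L((-38,-56,6),(72,-56,6)),L((72,-56,6),(72,56,6)),
      L((-5,-37.2,94),(xb,-37.2,94)),L((xb,-37.2,94),(xb,37.2,94)),L((xb,-37.2,30),(xb,-37.2,94)),circ(23,118)]
    return [L((-38,-56,30),(72,-56,30)),L((72,-56,30),(72,56,30)),L((-38,56,30),(72,56,30)),L((-38,-56,30),(-38,56,30)),L((xb,-37.2,94),(xb,37.2,94)),circ(27,111.5),circ(23,118)]
def W(q,m):
    c,s=np.cos(q[2]),np.sin(q[2]);return np.c_[q[0]+(c*m[:,0]-s*m[:,1])/1e3,q[1]+(s*m[:,0]+c*m[:,1])/1e3,m[:,2]/1e3]
def grad(n,sg):
    g=cv2.GaussianBlur(cv2.imread(f"pics/{n}0.png").astype(np.float32),(0,0),sg)
    gx=cv2.Sobel(g,-1,1,0);gy=cv2.Sobel(g,-1,0,1);return np.sqrt((gx**2+gy**2).sum(2))
def cost(q,ns,G):
    s=0
    for n in ns:
        for m in model(n,q[3]*100):
            p=proj(n,W(q,m));v=map_coordinates(G[n],p.T[::-1],order=1);s-=np.minimum(v,250).mean()
    return s
if __name__=="__main__":
    for ns in(["side"],["top"],["side","top"]):
        q=np.array([.682,-.148,-.27,.38])
        for sg in(1.6,.8):
            G={n:grad(n,sg) for n in ns}
            q=minimize(cost,q,(ns,G),method="Nelder-Mead",options=dict(initial_simplex=q+np.vstack([np.zeros(4),np.diag([.004,.004,.05,.02])]))).x
        print(ns,q,cost(q,ns,G))
    o=[]
    for n,(x,y) in(("side",(335,225)),("top",(290,95))):
        im=cv2.resize(cv2.imread(f"pics/{n}0.png")[y:y+110,x:x+110],(400,400),interpolation=cv2.INTER_CUBIC)
        for m in model(n,q[3]*100):
            cv2.polylines(im,[np.int32(((proj(n,W(q,m))-[x,y]+.5)*400/110))],False,(0,0,255),1)
        o.append(im)
    cv2.imwrite("pics/ov.png",np.hstack(o))
E
python3 fit.py; python3 -c "
from h import *
for i in range(3):o=robot.get_obs();print(o['clock'],o['tool_pos'])"
```

```text
['side'] [ 0.6855 -0.1492 -0.3109  0.3488] -1554.1412
['top'] [ 0.6815 -0.1439 -0.3395  0.3783] -1167.5944
['side', 'top'] [ 0.6842 -0.1488 -0.2926  0.3391] -2583.0342
0.1 [ 0.179  -0.5983  0.252 ]
0.1 [ 0.179  -0.5983  0.252 ]
0.1 [ 0.179  -0.5983  0.252 ]
```

View pics/ov.png

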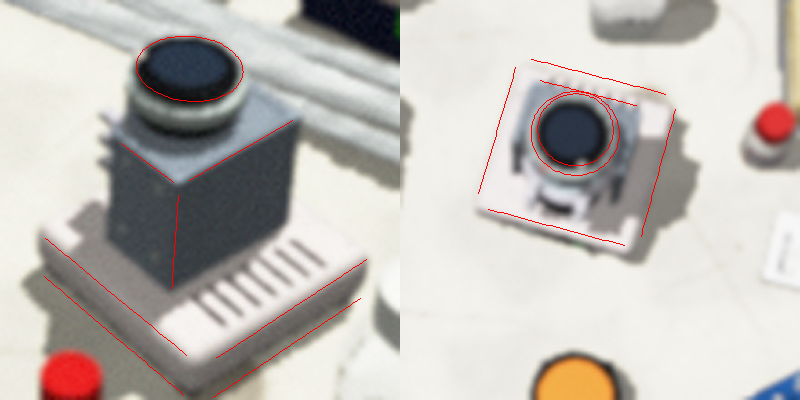

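Run:
```python
from fit import *
o=[]
for n,(x,y) in(("side",(258,220)),("top",(300,180))):
    im=cv2.resize(cv2.imread(f"pics/{n}0.png")[y:y+75,x:x+75],(400,400),interpolation=cv2.INTER_CUBIC)
    for c in((.4638,-.145),(.5344,-.1475)):
      for z in (26,):
        cv2.polylines(im,[np.int32(((proj(n,W((*c,0),circ(30,z)))-[x,y]+.5)*400/75))],False,(0,0,255),1)
    o.append(im)
cv2.imwrite("pics/ov2.png",np.hstack(o))
```

```text
(no output)
```

View pics/ov2.png

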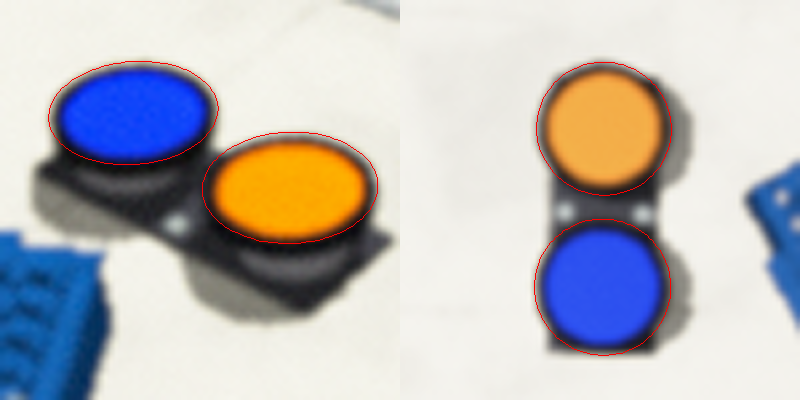

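```bash
cat > go.py <<'E'
import sys
from h import *
from scipy.spatial.transform import Rotation as R
# usage: go.py colx coly z [yawrel]  -> target in column frame (mm), prints tool-axis offsets (mm)
Q=eval(open("col.txt").read())
def st():
    o=robot.get_obs();r=R.from_quat(np.roll(o["tcp_rot"],-1)).as_matrix();return o,r
o,r=st()
c,s=np.cos(Q[2]),np.sin(Q[2]);M=np.array([[c,-s,0],[s,c,0],[0,0,1]]);O=np.array([Q[0],Q[1],0])
p=o["tool_pos"];yaw=np.arctan2(r[1,0],r[0,0])
print("t %.2f col"%o["clock"],(M.T@(p-O))*1e3,"yawrel %.3f"%(yaw-Q[2]),"tilt",r[:2,2],"F",M.T@o["contact_force"],"w",round(o["grip_width"]*88,1),"gf",round(o["finger_force"],1))
print(" T",o["torque"],"j",o["joint_positions"])
if len(sys.argv)>3:
    g=np.array(list(map(float,sys.argv[1:4])))/1e3;y=float(sys.argv[4]) if len(sys.argv)>4 else 0
    print(" need tool d",r.T@(O+M@g-p)*1e3,"turn %.3f"%(yaw-Q[2]-y))
E
echo "(0.684,-0.149,-0.295)">col.txt
python3 steer.py '[[0,0,0,0.1465,1],[0,0,0,0.1465,1],[0,0,0,0.1465,1],[0,0,0,0.1465,1],[0,0,0,0,1]]'
python3 go.py 0 0 170
```

```text
clock: 0.6
tool_pos: [0.1793, -0.5984, 0.2523]
tcp_rot: [-0.0, 0.989, -0.147, -0.0]
contact_force: [-0.3, 0.1, 0.0]
grip_width: 1.002
finger_force: 0.0
t 0.60 col [-352.2485 -576.7348  252.3151] yawrel -0.000 tilt [-0.0008  0.0007] F [-0.3109 -0.0401  0.0399] w 88.2 gf 0.0
 T [ 0.0333 -0.0178  0.0161] j [ 1.2187  0.6853 -0.0236  1.5714  0.02    0.8861 -0.6784]
 need tool d [ 352.1105 -576.8327   82.2198] turn -0.000
```

```bash
python3 steer.py '[[0.025,-0.041,0,0,1],[0.025,-0.041,0,0,1],[0.025,-0.041,0,0,1],[0.025,-0.041,0,0,1],[0.025,-0.041,0,0,1],[0.025,-0.041,0,0,1],[0.025,-0.041,0,0,1]]' >/dev/null
python3 steer.py '[[0.025,-0.041,0,0,1],[0.025,-0.041,0,0,1],[0.025,-0.041,0,0,1],[0.025,-0.041,0,0,1],[0.025,-0.041,0,0,1],[0.025,-0.041,0,0,1],[0,0,0,0,1],[0,0,0,0,1]]' >/dev/null
python3 go.py 0 0 150
```

```text
t 2.10 col [-27.2465 -42.6593 251.9167] yawrel 0.005 tilt [-0.0011  0.0004] F [ 0.0049 -1.3424 -0.3646] w 87.8 gf 0.0
 T [-0.0369  0.0372  0.0518] j [ 0.1806  0.7528  0.0501  1.42   -0.0417  0.9709 -1.6196]
 need tool d [ 27.6022 -42.4976 101.8885] turn 0.005
```

```bash
python3 steer.py '[[0.0275,-0.0425,0,0,1],[0,0,0.05,0,1],[0,0,0.05,0,1],[0,0,0,0,1]]' >/dev/null
python3 go.py 0 0 110
python3 - <<'E'
from h import *
o=[]
for n,(x,y) in(("side",(330,200)),("top",(278,80))):
    im=robot.snapshot(n)[:,:,::-1];cv2.imwrite(f"pics/{n}1.png",im)
    o.append(cv2.resize(im[y:y+120,x:x+120],(400,400),interpolation=cv2.INTER_CUBIC))
cv2.imwrite("pics/c1.png",np.hstack(o))
E
```

```text
t 2.50 col [ -6.1162  -4.9515 145.412 ] yawrel -0.001 tilt [-0.0164  0.0018] F [-0.9817 -0.8823 -0.5307] w 88.3 gf 0.0
 T [ 0.0789  0.1312 -0.0199] j [ 0.131   0.9117  0.0475  1.4123 -0.0494  0.8353 -1.6725]
 need tool d [ 6.6858 -5.0639 35.293 ] turn -0.001
```

View pics/c1.png

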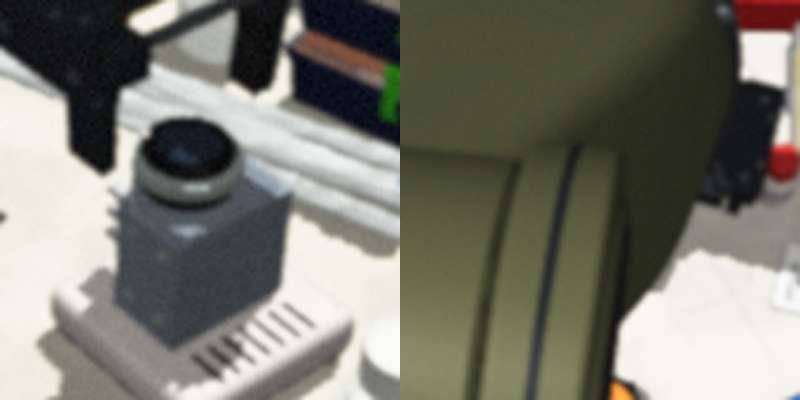

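```bash
python3 steer.py '[[0,0,0,0,1],[0,0,0,0,1]]' >/dev/null; python3 go.py 0 0 111
```

```text
t 2.80 col [  1.9442  -2.8313 156.1064] yawrel -0.001 tilt [ 0.0054 -0.0013] F [ 0.2427 -0.1878  0.1742] w 87.5 gf 0.0
 T [ 0.0524 -0.0134  0.0247] j [ 0.1295  0.9005  0.048   1.4008 -0.0501  0.836  -1.6739]
 need tool d [-2.1957 -2.8164 45.0958] turn -0.001
```

```bash
python3 steer.py '[[-0.002,-0.003,0.01,0,1],[0,0,0.012,0,1],[0,0,0.012,0,1],[0,0,0.006,0,1],[0,0,0,0,1],[0,0,0,0,1],[0,0,0,0,1],[0,0,0,0,1]]' >/dev/null; python3 go.py 0 0 111
```

```text
t 3.60 col [ -1.5066   0.7753 113.2687] yawrel -0.000 tilt [ 0.0011 -0.0003] F [-1.2283  0.3848 -0.4642] w 88.0 gf 0.0
 T [ 0.0705  0.0321 -0.0011] j [ 0.1258  0.9516  0.0437  1.4294 -0.0514  0.7606 -1.6777]
 need tool d [1.5043 0.7749 2.2703] turn -0.000
```

```bash
python3 steer.py '[[0.0015,0.001,0.002,0,0.66],[0,0,0,0,0.66],[0,0,0,0,0.66],[0,0,0,0,0.66]]' >/dev/null; python3 go.py 0 0 111;  python3 steer.py '[[0,0,0,0,0.62],[0,0,0,0,0.62],[0,0,0,0,0.62]]' >/dev/null; python3 go.py 0 0 111
```

```text
t 4.00 col [ -0.4299  -0.194  110.7535] yawrel -0.000 tilt [ 0. -0.] F [-0.058  -0.2414 -0.5815] w 58.9 gf 0.0
 T [ 0.0271  0.0216 -0.009 ] j [ 0.1277  0.9565  0.0433  1.4256 -0.0513  0.7606 -1.6762]
 need tool d [ 0.4299 -0.1941 -0.2465] turn -0.000
t 4.30 col [ -0.4017   1.4377 110.7379] yawrel 0.001 tilt [0.0008 0.0018] F [ 1.173   4.0813 -0.7359] w 54.8 gf 2.0
 T [ 0.8071 -0.2391  0.0002] j [ 0.127   0.9565  0.0416  1.4253 -0.0521  0.7603 -1.6762]
 need tool d [ 0.4006  1.4375 -0.2648] turn 0.001
```

```bash
python3 steer.py '[[0,-0.002,0,0,0.62],[0,0,0,0,0.62],[0,0,0,0,0.5],[0,0,0,0,0.5],[0,0,0,0,0.5]]' >/dev/null; python3 go.py 0 0 111;  python3 steer.py '[[0,0,0,-0.1,0.5],[0,0,0,-0.1,0.5],[0,0,0,-0.1,0.5],[0,0,0,-0.1,0.5]]' >/dev/null; python3 go.py 0 0 111
```

```text
t 4.80 col [ -0.451    2.3438 110.7381] yawrel 0.000 tilt [0.0002 0.0006] F [-0.7207  4.1114 -0.1073] w 51.7 gf 30.0
 T [ 0.8018 -0.1686 -0.076 ] j [ 0.1245  0.9567  0.0431  1.425  -0.052   0.7609 -1.6787]
 need tool d [ 0.4509  2.3437 -0.2633] turn 0.000
t 5.20 col [ -0.629    3.3145 110.7622] yawrel 0.405 tilt [0.0004 0.0018] F [-1.6753  5.0327 -0.3732] w 51.6 gf 30.0
 T [ 1.0085 -0.1773  0.0059] j [ 0.1769  0.9549 -0.0659  1.4217  0.0749  0.7674 -1.3764]
 need tool d [-0.7262  3.2941 -0.244 ] turn 0.405
```

Run:
```python
from h import *
im=robot.snapshot("side")[:,:,::-1];cv2.imwrite(f"pics/side2.png",im)
cv2.imwrite("pics/c2.png",cv2.resize(im[205:285,340:440],(800,640)[:2],interpolation=cv2.INTER_CUBIC)[:600])
```

```text
(no output)
```

View pics/c2.png

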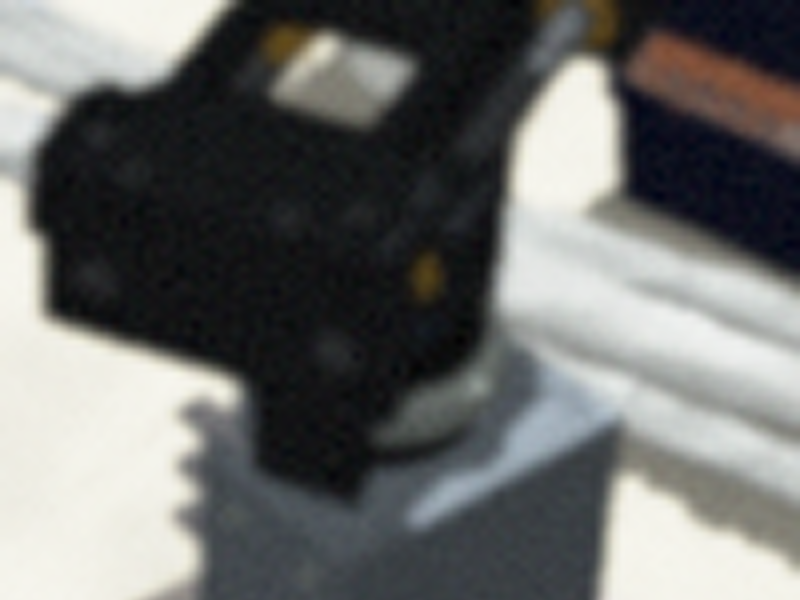

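```bash
python3 steer.py '[[0,0,0,-0.1,0.5],[0,0,0,-0.1,0.5],[0,0,0,-0.1,0.5],[0,0,0,-0.1,0.5]]' >/dev/null; python3 go.py 0 0 111;  python3 steer.py '[[0,0,0,-0.1,0.5],[0,0,0,-0.1,0.5],[0,0,0,-0.1,0.5],[0,0,0,-0.1,0.5]]' >/dev/null; python3 go.py 0 0 111; python3 steer.py '[[0,0,0,0,0.5],[0,0,0,0,0.5]]' >/dev/null; python3 go.py 0 0 111
```

```text
t 5.65 col [ -1.1474   4.1311 110.7577] yawrel 0.805 tilt [-0.0003  0.003 ] F [-1.9713  5.5849  1.0501] w 51.7 gf 30.0
 T [ 1.2275  0.0112 -0.0696] j [ 0.2287  0.9576 -0.1736  1.4189  0.1974  0.7827 -1.0736]
 need tool d [-2.1823  3.6897 -0.2553] turn 0.805
t 6.05 col [ -2.0126   4.4677 110.526 ] yawrel 1.201 tilt [-0.0019  0.0049] F [-5.2147  4.3561  0.5817] w 51.8 gf 30.0
 T [ 1.2581  0.7448 -1.2531] j [ 0.28    0.965  -0.2796  1.4163  0.3132  0.8063 -0.7679]
 need tool d [-3.4368  3.4894 -0.4988] turn 1.201
t 6.25 col [ -2.1432   4.2103 110.4622] yawrel 1.198 tilt [-0.0022  0.0046] F [-4.299   7.2184  0.7353] w 51.6 gf 30.0
 T [ 1.4783  0.3547 -0.8211] j [ 0.2798  0.965  -0.2788  1.4166  0.3127  0.8062 -0.7701]
 need tool d [-3.1398  3.5264 -0.5612] turn 1.198
```

```bash
echo "(0.682,-0.1462,-0.295)">col.txt
python3 steer.py '[[0,0,0,0.03,0.64],[0,0,0,0,0.75],[0,0,0,0,1],[0,0,0,0,1],[0,0,-0.02,0,1],[0,0,-0.03,0,1],[0,0,-0.03,0.12,1],[0,0,0,0.15,1]]' >/dev/null
python3 steer.py '[[0,0,0,0.15,1],[0,0,0,0.15,1],[0,0,0,0.15,1],[0,0,0,0.15,1],[0,0,0,0.15,1],[0,0,0,0.15,1],[0,0,0,0,1]]' >/dev/null
python3 go.py -216 -62 80
python3 - <<'E'
from h import *
cv2.imwrite("pics/side3.png",robot.snapshot("side")[:,:,::-1])
E
```

```text
t 7.75 col [  2.4274  -0.7309 190.8001] yawrel -0.001 tilt [-0.0001 -0.0015] F [-0.2953  0.5692  0.6188] w 87.9 gf 0.0
 T [0.0482 0.0032 0.0504] j [ 0.1314  0.8593  0.0303  1.376  -0.0273  0.9065 -1.6985]
 need tool d [-218.4329   61.2404  110.8051] turn -0.001
```

```bash
python3 steer.py '[[-0.0437,0.0122,0,0,1],[-0.0437,0.0122,0,0,1],[-0.0437,0.0122,0,0,1],[-0.0437,0.0122,0,0,1],[-0.0437,0.0122,0,0,1],[0,0,0.04,0,1],[0,0,0.04,0,1],[0,0,0.03,0,1]]' >/dev/null
python3 steer.py '[[0,0,0,0,1],[0,0,0,0,1],[0,0,0,0,1],[0,0,0,0,1],[0,0,0,0,1]]' >/dev/null
python3 go.py -216 -62 36.7
python3 - <<'E'
from h import *
o=[]
for n,(x,y) in(("side",(230,190)),("top",(270,180))):
    im=robot.snapshot(n)[:,:,::-1];cv2.imwrite(f"pics/{n}4.png",im)
    o.append(cv2.resize(im[y:y+100,x:x+100],(400,400),interpolation=cv2.INTER_CUBIC))
im=cv2.imread("pics/side4.png")[225:285,360:420];o2=cv2.resize(im,(400,400),interpolation=cv2.INTER_CUBIC)
cv2.imwrite("pics/c4.png",np.hstack([o[0],o2]))
E
```

```text
t 9.10 col [-215.3955  -61.2298   81.9131] yawrel 0.000 tilt [ 0.0024 -0.0006] F [ 0.8233 -0.2294 -0.2015] w 88.0 gf 0.0
 T [ 0.0309  0.0262 -0.0046] j [ 0.2037  0.8172  0.0016  2.1324 -0.0055  0.1895 -1.6554]
 need tool d [-0.7175  0.7746 45.2114] turn 0.000
```

View pics/c4.png

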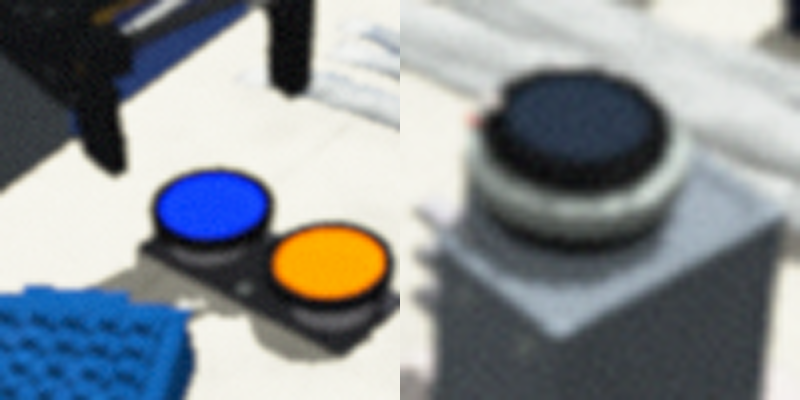

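Run:
```python
from fit import *
Q=eval(open("col.txt").read())
for sy in(1,-1):
  for x in(-9,9):
    for y in(44,61.5):
      print(sy,x,y,proj("side",W(Q,np.array([[-215.4+x,-61.2+sy*y,68.]])))[0])
im=cv2.imread("pics/side4.png")
v,u=np.nonzero(im[205:236,240:275].max(2)<60)
for r in range(222,236):print(r,np.nonzero(im[r,240:275].max(1)<70)[0]+240)
```

```text
1 -9 44 [296.3168 210.1327]
1 -9 61.5 [303.6987 206.9215]
1 9 44 [301.8622 214.2872]
1 9 61.5 [309.2836 210.9984]
-1 -9 44 [257.0567 227.2118]
-1 -9 61.5 [248.7963 230.8054]
-1 9 44 [262.3624 231.7908]
-1 9 61.5 [254.0453 235.4763]
222 [240 241 242 243 244 245 246 249 250 251 252 253 254 255 256 257 258 259]
223 [240 241 242 243 244 245 246 247 249 250 251 252 253 254 255 256 257 258
 259]
224 [240 241 242 243 244 245 246 250 251 252 253 254 255 256 257 258 259]
225 [240 241 242 243 244 251 252 253 254 255 256 257 258 259 260]
226 [240 241 242 243 251 252 253 254 255 256 257 258 259 260]
227 [240 241 242 252 253 254 255 256 257 258 259 260]
228 [240 252 253 254 255 256 257 258 259 260]
229 [253 254 255 256 257 258 259 260]
230 [254 255 256 257 258 259 260]
231 [256 257 258 259 260]
232 [257 258 259]
233 []
234 []
235 []
```

```bash
python3 steer.py '[[0,0,0.015,0,1],[0,0,0.015,0,1],[0,0,0.015,0,1],[0,0,0,0,0.8],[0,0,0,0,0.8],[0,0,0,0,0.8],[0,0,0,0,0.8]]' >/dev/null
python3 go.py -215 -62 36.7
```

```text
t 9.90 col [-215.8034  -61.2563   36.4282] yawrel -0.000 tilt [ 0.0012 -0.0004] F [-0.3453  0.0543 -0.4881] w 70.5 gf 0.0
 T [ 0.0758  0.0144 -0.0116] j [ 0.2043  0.9119  0.0006  2.1392 -0.0041  0.0894 -1.6572]
 need tool d [ 0.8039  0.7436 -0.2708] turn -0.000
```

```bash
python3 steer.py '[[0.0005,0,0,0,0.7],[0,0,0,0,0.6],[0,0,0,0,0.5],[0,0,0,0,0.5],[0,0,0,0,0.5]]' >/dev/null
python3 go.py -215 -62 36.7;python3 steer.py '[[0,0,-0.01,0,0.5],[0,0,-0.02,0,0.5],[0,0,-0.03,0,0.5],[0,0,-0.01,0,0.5],[0,0,0,0,0.5],[0,0,0,0,0.5],[0,0,0,0,0.5]]' >/dev/null
python3 go.py -75 0 75;python3 - <<'E'
from h import *
o=[]
for n,(x,y) in(("side",(230,190)),("top",(290,180))):
    im=robot.snapshot(n)[:,:,::-1];cv2.imwrite(f"pics/{n}5.png",im)
    o.append(cv2.resize(im[y:y+80,x:x+80],(400,400),interpolation=cv2.INTER_CUBIC))
cv2.imwrite("pics/c5.png",np.hstack(o))
E
```

```text
t 10.40 col [-215.3517  -61.2347   36.0806] yawrel -0.000 tilt [ 0.0009 -0.0003] F [-0.0982 -0.1578  5.3376] w 58.1 gf 30.0
 T [ 0.0685 -0.0171 -0.0016] j [ 0.2043  0.9127  0.0006  2.1376 -0.0041  0.0903 -1.6572]
 need tool d [ 0.3524  0.7653 -0.619 ] turn -0.000
t 11.10 col [-216.351   -61.2186  104.8378] yawrel -0.000 tilt [-0.0018  0.0004] F [-0.0969  0.7472 -0.2918] w 57.9 gf 30.0
 T [ 0.0425 -0.0172 -0.0251] j [ 0.2034  0.7706  0.0018  2.1232 -0.0054  0.2496 -1.6558]
 need tool d [141.4025 -61.2262  29.5768] turn -0.000
```

View pics/c5.png

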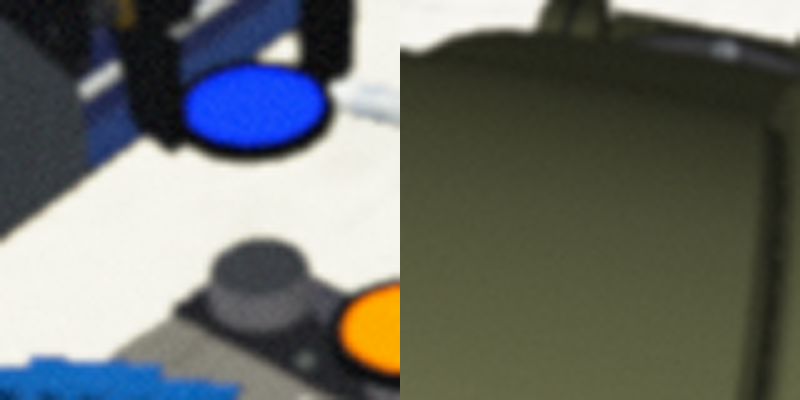

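Run:
```python
from fit import *
Q=eval(open("col.txt").read());M=np.array([[np.cos(Q[2]),-np.sin(Q[2])],[np.sin(Q[2]),np.cos(Q[2])]])
im=cv2.imread("pics/side5.png")[:,:,::-1].copy()
u,n=blob(im,(105,150,80),(130,255,255),(262,200,300,225));p=onz("side",u,.0946);print(u,n,p,M.T@(p-Q[:2])*1e3)
```

```text
[279.6422 209.9037] 436 [ 0.4615 -0.1444] [-211.5519  -62.3715]
```

```bash
python3 steer.py '[[0.02,-0.012,0,0,0.5],[0.03,-0.017,0,0,0.5],[0.03,-0.017,0,0,0.5],[0.02,-0.012,0,0,0.5],[0.006,-0.003,0.01,0,0.5],[0,0,0.015,0,0.5],[0,0,0.01,0,0.5],[0,0,0,0,0.5]]' >/dev/null
python3 steer.py '[[0,0,0,0,0.5],[0,0,0,0,0.5],[0,0,0,0,0.5]]' >/dev/null
python3 go.py -75 0 69.7
```

```text
t 12.30 col [-109.5086   -0.4811   71.2924] yawrel -0.001 tilt [ 0.0009 -0.0002] F [-0.4637 -0.0392  0.5574] w 58.3 gf 30.0
 T [ 0.0078 -0.0127 -0.002 ] j [ 0.107   0.9022  0.0192  1.8084 -0.0358  0.4304 -1.7149]
 need tool d [34.5068 -0.4988  1.6243] turn -0.001
```

```bash
python3 steer.py '[[0.006,0,0.001,0,0.5],[0.008,0,0,0,0.5],[0.008,0,0,0,0.5],[0.006,-0.0005,0,0,0.5],[0.004,0,0,0,0.5],[0,0,0,0,0.5],[0,0,0,0,0.5],[0,0,0,0,0.5]]' >/dev/null
python3 go.py -50 0 69.7
```

```text
t 13.10 col [-78.1458   0.2211  69.6271] yawrel -0.000 tilt [-0.0007  0.0001] F [ 0.0162 -0.1628 -0.9718] w 58.2 gf 30.0
 T [ 0.0601 -0.0036 -0.004 ] j [ 0.1145  0.9308  0.0207  1.7082 -0.0344  0.5037 -1.709 ]
 need tool d [28.1457  0.2187 -0.0926] turn -0.000
```

```bash
python3 steer.py '[[0.004,0,0,0,0.5],[0.004,0,0,0,0.5],[0.004,0,0,0,0.5],[0.004,0,0,0,0.5],[0,0,0,0,0.5]]' >/dev/null; python3 go.py -42 0 69.7; python3 steer.py '[[0.004,0,0,0,0.5],[0.004,0,0,0,0.5],[0.004,0,0,0,0.5],[0.002,0,0,0,0.5],[0,0,0,0,0.5],[0,0,0,0,0.5]]' >/dev/null
python3 go.py -42 0 69.7
```

```text
t 13.60 col [-60.8479   0.1767  69.7688] yawrel -0.000 tilt [ 0.0011 -0.0003] F [-0.9368 -0.1685 -0.9885] w 57.9 gf 30.0
 T [0.064  0.0079 0.0363] j [ 0.1187  0.9455  0.0217  1.654  -0.0338  0.5413 -1.7058]
 need tool d [18.8479  0.1699  0.0896] turn -0.000
t 14.20 col [-47.8284   0.1992  69.6706] yawrel -0.000 tilt [-0.0002  0.    ] F [ 0.0417 -0.079  -1.0537] w 57.9 gf 30.0
 T [ 0.0805 -0.0082 -0.0031] j [ 0.1219  0.9584  0.0223  1.6096 -0.0335  0.5743 -1.7032]
 need tool d [ 5.8285  0.1974 -0.0308] turn -0.000
```

Free of contact; continue in small steps toward −36.

```bash
python3 steer.py '[[0.003,0,0,0,0.5],[0.003,0,0,0,0.5],[0.002,0,0,0,0.5],[0,0,0,0,0.5],[0,0,0,0,0.5]]' >/dev/null; python3 go.py -36 0 69.7; python3 steer.py '[[0.001,0,0,0,0.5],[0.001,0,0,0,0.5],[0.001,0,0,0,0.5],[0,0,0,0,0.5],[0,0,0,0,0.5]]' >/dev/null
python3 go.py -36 0 69.7
```

```text
t 14.70 col [-39.7124   0.1912  69.7026] yawrel -0.000 tilt [-0. -0.] F [ 0.0941  0.0715 -0.1333] w 58.0 gf 30.0
 T [ 0.0624  0.0723 -0.0073] j [ 0.1238  0.9662  0.0227  1.5826 -0.0334  0.5932 -1.7016]
 need tool d [3.7124 0.1903 0.0025] turn -0.000
t 15.20 col [-36.6899   0.2006  69.7121] yawrel -0.000 tilt [ 0.     -0.0001] F [ 1.3383 -0.2486  0.0492] w 58.0 gf 30.0
 T [ 0.006  -0.0151  0.0168] j [ 0.1245  0.9692  0.0229  1.5725 -0.0333  0.6003 -1.701 ]
 need tool d [0.6899 0.2004 0.0122] turn -0.000
```

```bash
for i in 1; do python3 steer.py '[[0.001,0,0,0,0.5],[0.001,0,0,0,0.5],[0,0,0,0,0.5]]' >/dev/null; python3 go.py|head -1; python3 steer.py '[[0.001,0,0,0,0.5],[0.0005,0,0,0,0.5],[0,0,0,0,0.5]]' >/dev/null; python3 go.py|head -1; done
```

```text
t 15.50 col [-34.4684   0.2063  69.7673] yawrel -0.000 tilt [ 0.0003 -0.0001] F [ 0.2732 -0.0032 -0.6881] w 57.8 gf 30.0
t 15.80 col [-33.0864   0.2002  69.7324] yawrel -0.000 tilt [ 0.0002 -0.0001] F [ 1.2082 -0.7053 -0.0419] w 58.0 gf 30.0
```

```bash
python3 steer.py '[[0,0,0,0,0.66],[0,0,0,0,0.72],[0,0,0,0,0.78],[0,0,0,0,0.78]]' >/dev/null; python3 go.py|head -1; python3 steer.py '[[-0.004,0,0,0,0.78],[-0.015,0,0,0,0.78],[-0.03,0,0,0,0.78],[-0.03,0,0,0,0.9],[-0.02,0,0,0,1],[0,0,0,0,1]]' >/dev/null; python3 go.py|head -1
python3 - <<'E'
from h import *
im=robot.snapshot("side");cv2.imwrite("pics/side6.png",im[:,:,::-1])
print(blob(im,(105,150,80),(130,255,255),(340,250,400,310)))
im=robot.snapshot("top");cv2.imwrite("pics/top6.png",im[:,:,::-1])
print(blob(im,(105,150,80),(130,255,255),(305,110,365,200)))
E
```

```text
t 16.20 col [-33.1276   0.1956  69.8257] yawrel -0.000 tilt [ 0.0002 -0.0001] F [-0.4033 -0.1368 -0.3773] w 68.9 gf 0.0
t 16.80 col [-135.7453    0.1861   69.7168] yawrel 0.001 tilt [-0.0048  0.0009] F [0.6285 0.113  0.3963] w 87.5 gf 0.0
(array([361.0263, 264.    ]), 76)
(array([nan, nan]), 0)h.py:17: RuntimeWarning: Mean of empty slice.
  v,u=np.nonzero(k);return np.array([u.mean(),v.mean()]),len(u)
  ret = ret.dtype.type(ret / rcount)
```

```bash
python3 steer.py '[[0.01,-0.025,0,0,1],[0.01,-0.025,0.001,0,1],[0.008,-0.0025,0,0,1],[0,0,0,0,1],[0,0,0,0,1],[0,0,0,0,1],[0,0,0,0,1]]' >/dev/null; python3 go.py -70 52.75 68.8
python3 - <<'E'
from fit import *
Q=eval(open("col.txt").read());M=np.array([[np.cos(Q[2]),-np.sin(Q[2])],[np.sin(Q[2]),np.cos(Q[2])]])
im=cv2.imread("pics/side6.png")[:,:,::-1].copy();h=cv2.cvtColor(im,cv2.COLOR_RGB2HSV)
m=cv2.inRange(h,(105,150,80),(130,255,255))[250:310,340:400];v,u=np.nonzero(m)
P=np.array([M.T@(onz("side",(a+340,b+250),.058)-Q[:2])*1e3 for a,b in zip(u,v)]);print(P.min(0),P.max(0),P[P[:,0].argmin()])
E
```

```text
t 17.60 col [-104.4782   51.3316   68.7177] yawrel -0.002 tilt [-0.0008 -0.0007] F [ 0.9742 -0.2261  0.9285] w 87.9 gf 0.0
 T [ 0.0389 -0.0281 -0.0172] j [ 0.0146  0.917   0.0347  1.7694 -0.0607  0.457  -1.7773]
 need tool d [34.4756 -1.4789 -0.1013] turn -0.002
[-51.7032 -27.2429] [-20.4332  -5.2523] [-51.7032  -7.4534]
```

```bash
python3 steer.py '[[0.008,-0.0015,0,0,1],[0.01,0,0,0,1],[0.01,0,0,0,1],[0.006,0,0,0,1],[0,0,0,0,1],[0,0,0,0,1]]' >/dev/null; python3 go.py|head -1;  python3 steer.py '[[0.003,0,0,0,1],[0.003,0,0,0,1],[0.003,0,0,0,1],[0.003,0,0,0,1],[0.003,0,0,0,1],[0,0,0,0,1]]' >/dev/null; python3 go.py|head -1; python3 steer.py '[[0.002,0,0,0,1],[0.002,0,0,0,1],[0.002,0,0,0,1],[0,0,0,0,1]]' >/dev/null; python3 go.py|head -1
```

```text
t 18.20 col [-70.5152  54.1066  68.5814] yawrel -0.000 tilt [-0.0006  0.    ] F [-0.1242 -0.8734 -0.0788] w 88.1 gf 0.0
t 18.80 col [-54.5741  54.1842  68.7563] yawrel -0.000 tilt [ 0.0008 -0.0002] F [-0.0417  0.0043  0.4509] w 87.9 gf 0.0
t 19.20 col [-51.8489  54.0818  68.3979] yawrel -0.001 tilt [-0.006   0.0012] F [-4.6092  0.0282  5.4061] w 88.3 gf 3.1
```

```bash
python3 steer.py '[[0,0,0,0,1],[0,0,0,0,1]]' >/dev/null; python3 go.py; python3 steer.py '[[0.001,0,0,0,1],[0,0,0,0,1],[0,0,0,0,1]]' >/dev/null; python3 go.py
```

```text
t 19.40 col [-51.8529  54.104   68.4143] yawrel -0.001 tilt [-0.0058  0.0011] F [-5.6888  0.675   4.1722] w 88.0 gf 3.0
 T [ 0.252   1.1912 -0.2839] j [ 0.0318  0.9655  0.0377  1.594  -0.0573  0.5889 -1.7655]
t 19.70 col [-51.4051  54.0393  68.3478] yawrel -0.001 tilt [-0.007   0.0013] F [-7.4855  0.2772  4.0923] w 87.9 gf 3.5
 T [ 0.2597  1.5405 -0.4266] j [ 0.0321  0.9664  0.0377  1.5913 -0.0574  0.592  -1.7654]
```

```bash
python3 steer.py '[[0.001,0,-0.0002,0,1],[0.001,0,-0.0002,0,1],[0,0,0,0,1]]' >/dev/null; python3 go.py|head -1; python3 steer.py '[[0.001,0,-0.0001,0,1],[0.001,0,-0.0001,0,1],[0,0,0,0,1]]' >/dev/null; python3 go.py|head -1
```

```text
t 20.00 col [-47.1306  54.1611  68.8503] yawrel -0.000 tilt [-0.002   0.0004] F [-2.497   0.2738 -0.5274] w 87.7 gf 1.4
t 20.30 col [-44.018   54.2503  69.214 ] yawrel -0.000 tilt [ 0.0002 -0.0001] F [-3.0785 -0.6768  0.7504] w 87.9 gf 1.2
```

```bash
python3 steer.py '[[0.0015,0,0.0003,0,1],[0.0015,0,0,0,1],[0,0,0,0,1]]' >/dev/null; python3 go.py|head -1; python3 steer.py '[[0.001,0,0,0,1],[0.001,0,0,0,1],[0,0,0,0,1]]' >/dev/null; python3 go.py|head -1;python3 steer.py '[[0.001,0,0,0,1],[0.001,0,0,0,1],[0,0,0,0,1]]' >/dev/null; python3 go.py|head -1
```

```text
t 20.60 col [-41.1019  54.1958  68.9375] yawrel -0.000 tilt [-0.0001 -0.    ] F [-2.692   0.488  -0.4215] w 88.1 gf 1.3
t 20.90 col [-40.9305  54.2     68.8443] yawrel -0.001 tilt [-0.0038  0.0008] F [-6.6808 -0.0475  1.6966] w 88.2 gf 3.3
t 21.20 col [-40.3372  54.1409  68.7618] yawrel -0.001 tilt [-0.0068  0.0015] F [-8.7893  0.4039  5.2421] w 88.6 gf 4.7
```

```bash
python3 steer.py '[[0.001,0,0,0,1],[0.001,0,0,0,1],[0,0,0,0,1]]' >/dev/null; python3 go.py|head -1; python3 steer.py '[[-0.006,0,0,0,1],[-0.01,0,0,0,1],[-0.03,0,0,0,1],[-0.03,0,-0.02,0,1],[-0.02,0.02,-0.02,0,1],[0,0.03,-0.02,0,1],[0,0,0,0,1],[0,0,0,0,1]]' >/dev/null
python3 go.py -147 -44 100
python3 - <<'E'
from fit import *
Q=eval(open("col.txt").read());M=np.array([[np.cos(Q[2]),-np.sin(Q[2])],[np.sin(Q[2]),np.cos(Q[2])]])
im=robot.snapshot("side");cv2.imwrite("pics/side7.png",im[:,:,::-1]);h=cv2.cvtColor(im,cv2.COLOR_RGB2HSV)
m=cv2.inRange(h,(105,120,50),(130,255,255))[250:310,340:400];v,u=np.nonzero(m)
print(len(u))
P=np.array([M.T@(onz("side",(a+340,b+250),.058)-Q[:2])*1e3 for a,b in zip(u,v)])
if len(u):print(P.min(0),P.max(0),P[P[:,0].argmin()])
E
```

```text
t 21.50 col [-40.1678  54.1378  68.698 ] yawrel -0.002 tilt [-0.0107  0.0024] F [-13.6512   1.0541   8.1693] w 87.9 gf 6.7
t 22.30 col [-128.9168    3.6445  130.0311] yawrel -0.002 tilt [ 0.0052 -0.0013] F [0.4312 0.8194 0.5812] w 88.4 gf 0.0
 T [ 0.0501 -0.0219 -0.0428] j [ 0.0878  0.7893  0.0285  1.8504 -0.0409  0.4971 -1.7238]
 need tool d [-18.1584  47.685   29.9214] turn -0.002
0
```

```bash
python3 steer.py '[[-0.0095,0.024,0.015,0,1],[-0.0095,0.024,0.02,0,1],[0,0,0.02,0,1],[0,0,0,0,1],[0,0,0,0,1],[0,0,0,0,1],[0,0,0,0,1]]' >/dev/null
python3 go.py -147.5 -44 33
```

```text
t 23.05 col [-149.2447  -42.783    74.7998] yawrel 0.001 tilt [ 0.0022 -0.0001] F [-0.1021 -0.1874  0.6851] w 88.1 gf 0.0
 T [0.0278 0.0453 0.0079] j [ 0.1771  0.8658  0.0086  1.9381 -0.0208  0.3356 -1.6624]
 need tool d [ 1.654   1.2418 41.8028] turn 0.001
```

```bash
python3 steer.py '[[0.002,0.001,0.014,0,1],[0,0,0.015,0,1],[0,0,0.013,0,1],[0,0,0,0,0.8],[0,0,0,0,0.8],[0,0,0,0,0.75],[0,0,0,0,0.7]]' >/dev/null; python3 go.py -147.5 -44 33; python3 steer.py '[[0,0,0,0,0.6],[0,0,0,0,0.5],[0,0,0,0,0.5],[0,0,0,0,0.5]]' >/dev/null; python3 go.py; python3 steer.py '[[0,0,-0.01,0,0.5],[0,0,-0.02,0,0.5],[0,0,-0.03,0,0.5],[0,0,-0.01,0,0.5],[0,0,0,0,0.5],[0,0,0,0,0.5],[0,0,0,0,0.5]]' >/dev/null
python3 go.py -100 0 98
python3 - <<'E'
from fit import *
Q=eval(open("col.txt").read());M=np.array([[np.cos(Q[2]),-np.sin(Q[2])],[np.sin(Q[2]),np.cos(Q[2])]])
im=robot.snapshot("side");cv2.imwrite("pics/side8.png",im[:,:,::-1])
u,n=blob(im,(8,150,120),(25,255,255),(285,180,345,250));p=onz("side",u,.096);print(u,n,M.T@(p-Q[:2])*1e3)
E
```

```text
t 23.75 col [-147.8808  -44.8012   32.4152] yawrel -0.000 tilt [ 0.0008 -0.0003] F [ 0.812   0.5363 -0.7166] w 62.3 gf 0.2
 T [ 0.0752  0.0051 -0.0108] j [ 0.1821  0.9437  0.0063  1.9373 -0.0194  0.2598 -1.6614]
 need tool d [ 0.3811 -0.8013 -0.5845] turn -0.000
t 24.15 col [-147.9046  -44.7573   32.4161] yawrel -0.000 tilt [ 0.0008 -0.0002] F [-0.3173  0.3392  4.2194] w 58.5 gf 30.0
 T [0.0737 0.0744 0.0379] j [ 0.1821  0.9437  0.0063  1.9373 -0.0195  0.2598 -1.6614]
t 24.85 col [-149.0309  -44.7665  100.9621] yawrel -0.000 tilt [-0.0021  0.0004] F [-0.1787 -0.2632 -1.144 ] w 58.0 gf 30.0
 T [0.0549 0.0361 0.0103] j [ 0.1793  0.8205  0.0107  1.9261 -0.0204  0.3972 -1.6604]
 need tool d [ 49.0336 -44.7708   2.8509] turn -0.000
[310.1755 224.5625] 416 [-138.3923  -47.6574]
```

```bash
python3 steer.py '[[0.01,-0.012,0,0,0.5],[0.015,-0.018,0,0,0.5],[0.01,-0.012,0.003,0,0.5],[0.004,-0.0025,0.004,0,0.5],[0,0,0,0,0.5],[0,0,0,0,0.5],[0,0,0,0,0.5],[0,0,0,0,0.5]]' >/dev/null
python3 go.py -75 0 93.7
```

```text
t 25.70 col [-109.5933   -1.2318   95.1179] yawrel -0.001 tilt [-0.0005 -0.0004] F [-0.6584 -0.4072 -0.3641] w 58.4 gf 30.0
 T [ 0.0541 -0.0008  0.0295] j [ 0.1049  0.8635  0.0247  1.8017 -0.0398  0.4774 -1.7108]
 need tool d [34.5922 -1.2787  1.4036] turn -0.001
```

```bash
python3 steer.py '[[0.006,-0.001,0.001,0,0.5],[0.008,0,0,0,0.5],[0.008,0,0,0,0.5],[0.006,0,0,0,0.5],[0.004,0,0,0,0.5],[0,0,0,0,0.5],[0,0,0,0,0.5],[0,0,0,0,0.5]]' >/dev/null
python3 go.py -50 0 93.7
python3 - <<'E'
from fit import *
im=robot.snapshot("side")[:,:,::-1];cv2.imwrite("pics/side9.png",im)
cv2.imwrite("pics/c9.png",cv2.resize(im[210:300,320:440],(800,600),interpolation=cv2.INTER_CUBIC))
E
```

```text
t 26.50 col [-77.6405   0.7079  93.9428] yawrel -0.000 tilt [-0.0007  0.0001] F [-0.6377 -0.1833  0.3163] w 58.4 gf 30.0
 T [-0.0223 -0.0416  0.0249] j [ 0.1109  0.8938  0.026   1.7007 -0.0389  0.5483 -1.7056]
 need tool d [27.6407  0.7048  0.2245] turn -0.000
```

```bash
python3 steer.py '[[0.004,0.0005,0.0002,0,0.5],[0.004,0,0,0,0.5],[0.004,0,0,0,0.5],[0.004,0,0,0,0.5],[0,0,0,0,0.5]]' >/dev/null; python3 go.py -37 0 93.7; python3 steer.py '[[0.004,0,0,0,0.5],[0.004,0,0,0,0.5],[0.004,0,0,0,0.5],[0.002,0,0,0,0.5],[0,0,0,0,0.5],[0,0,0,0,0.5]]' >/dev/null
python3 go.py -37 0 93.7
```

```text
t 27.05 col [-60.3798   0.242   93.8391] yawrel -0.000 tilt [ 0.001  -0.0003] F [-0.1065  0.3261 -0.1536] w 58.5 gf 30.0
 T [0.0603 0.0447 0.0219] j [ 0.116   0.91    0.0269  1.6467 -0.0382  0.5844 -1.7017]
 need tool d [23.3797  0.2365  0.1634] turn -0.000
t 27.65 col [-47.3272   0.2354  93.7808] yawrel -0.000 tilt [-0.0002  0.    ] F [ 0.3749  0.426  -0.2508] w 58.3 gf 30.0
 T [ 0.0631  0.0069 -0.0466] j [ 0.1192  0.9236  0.0276  1.6023 -0.038   0.6165 -1.6991]
 need tool d [10.3272  0.2341  0.0786] turn -0.000
```

```bash
python3 steer.py '[[0.003,0,0,0,0.5],[0.003,0,0,0,0.5],[0.002,0,0,0,0.5],[0,0,0,0,0.5]]' >/dev/null; python3 go.py|head -1; python3 steer.py '[[0.001,0,0,0,0.5],[0.001,0,0,0,0.5],[0.001,0,0,0,0.5],[0.001,0,0,0,0.5],[0,0,0,0,0.5],[0,0,0,0,0.5]]' >/dev/null
python3 go.py | head -1
```

```text
t 28.05 col [-38.7429   0.1928  93.8629] yawrel -0.000 tilt [ 0.0006 -0.0002] F [ 0.4864  0.1463 -0.5995] w 58.1 gf 30.0
t 28.65 col [-35.2295   0.2171  93.8172] yawrel -0.000 tilt [-0.0001 -0.    ] F [ 0.5256  0.1164 -0.8591] w 58.1 gf 30.0
```

```bash
python3 steer.py '[[0.001,0,0,0,0.5],[0.001,0,0.0005,0,0.5],[0,0,0.0005,0,0.5],[0,0,0,0,0.5]]' >/dev/null; python3 go.py|head -1; python3 steer.py '[[0,0,0,0,0.66],[0,0,0,0,0.72],[0,0,0,0,0.78],[0,0,0,0,0.78]]' >/dev/null; python3 go.py|head -1; python3 steer.py '[[-0.004,0,0,0,0.78],[-0.015,0,0,0,0.78],[-0.03,0,0,0,0.78],[-0.03,0,0,0,0.9],[-0.01,0,0,0,1],[0,0,0,0,1],[0,0,0,0,1],[0,0,0,0,1]]' >/dev/null; python3 go.py -110 52.75 96.5
python3 - <<'E'
from fit import *
Q=eval(open("col.txt").read());M=np.array([[np.cos(Q[2]),-np.sin(Q[2])],[np.sin(Q[2]),np.cos(Q[2])]])
im=robot.snapshot("side");cv2.imwrite("pics/side10.png",im[:,:,::-1]);h=cv2.cvtColor(im,cv2.COLOR_RGB2HSV)
m=cv2.inRange(h,(8,150,80),(25,255,255))[230:300,340:400];v,u=np.nonzero(m)
P=np.array([M.T@(onz("side",(a+340,b+230),.086)-Q[:2])*1e3 for a,b in zip(u,v)]);print(len(u),P.min(0),P.max(0),P[P[:,0].argmin()])
E
```

```text
t 29.05 col [-33.2502   0.2027  92.711 ] yawrel -0.000 tilt [-0.0002 -0.    ] F [-0.375   0.4527 -1.3376] w 58.5 gf 30.0
t 29.45 col [-33.0834   0.2126  92.9631] yawrel -0.000 tilt [ 0.0003 -0.0001] F [ 0.6541 -0.3679  0.3399] w 68.7 gf 0.0
t 30.25 col [-120.8381    0.259    92.9828] yawrel -0.000 tilt [ 0.0019 -0.0005] F [ 0.2212  0.58   -0.4051] w 88.1 gf 0.0
 T [ 0.0646  0.0409 -0.0615] j [ 0.0997  0.8573  0.0234  1.8388 -0.0406  0.444  -1.7145]
 need tool d [ 10.8253 -52.4955  -3.4899] turn -0.000
160 [-51.1539 -28.1561] [-13.7334   7.993 ] [-51.1539  -2.2476]
```

```bash
python3 steer.py '[[0,-0.025,0,0,1],[0.005,-0.025,-0.001,0,1],[0.005,-0.003,-0.001,0,1],[0.01,0,0,0,1],[0.01,0,0,0,1],[0.01,0,0,0,1],[0,0,0,0,1],[0,0,0,0,1]]' >/dev/null; python3 go.py -60 53 95;  python3 steer.py '[[0,0,0,0,1],[0,0,0,0,1]]' >/dev/null; python3 go.py -60 53 95
```

```text
t 31.10 col [-82.2026  52.1948  94.634 ] yawrel -0.001 tilt [-0.0005 -0.0006] F [-0.1343 -0.0907  0.4534] w 87.8 gf 0.0
 T [0.0598 0.0164 0.0255] j [ 0.0194  0.8956  0.0414  1.6931 -0.0602  0.5545 -1.7706]
 need tool d [22.2015 -0.8324 -0.3727] turn -0.001
t 31.30 col [-82.6961  53.0472  94.8062] yawrel -0.000 tilt [-0.0006 -0.    ] F [ 0.0313 -0.1054 -0.2869] w 88.0 gf 0.0
 T [ 0.033  -0.0496  0.0366] j [ 0.0185  0.8951  0.0407  1.6939 -0.0603  0.5545 -1.7707]
 need tool d [22.696   0.0427 -0.2078] turn -0.000
```

```bash
python3 steer.py '[[0.006,0,0,0,1],[0.006,0,0,0,1],[0.005,0,0,0,1],[0.004,0,0,0,1],[0.004,0,0,0,1],[0.003,0,0,0,1],[0,0,0,0,1],[0,0,0,0,1]]' >/dev/null; python3 go.py|head -1;  python3 steer.py '[[0.002,0,0,0,1],[0.002,0,0,0,1],[0.001,0,0,0,1],[0,0,0,0,1]]' >/dev/null; python3 go.py|head -1; python3 steer.py '[[0.001,0,0,0,1],[0.001,0,0,0,1],[0,0,0,0,1]]' >/dev/null; python3 go.py|head -1
```

```text
t 32.10 col [-54.0489  53.2288  94.7988] yawrel -0.000 tilt [ 0.0003 -0.0001] F [ 0.4663 -0.2116 -0.6195] w 88.1 gf 0.0
t 32.50 col [-52.4084  53.1643  94.5451] yawrel -0.001 tilt [-0.007   0.0016] F [-7.1701  0.2366  5.2462] w 88.1 gf 3.7
t 32.80 col [-50.962   53.0256  94.5214] yawrel -0.001 tilt [-0.0082  0.0016] F [-8.4672 -0.0785  6.2138] w 88.1 gf 4.2
```

```bash
python3 steer.py '[[0.001,0,-0.0002,0,1],[0.0005,0,-0.0002,0,1],[0,0,0,0,1]]' >/dev/null; python3 go.py|head -1; python3 steer.py '[[0.001,0,-0.0001,0,1],[0.001,0,0,0,1],[0,0,0,0,1]]' >/dev/null; python3 go.py|head -1
```

```text
t 33.10 col [-46.3464  53.2102  94.9724] yawrel -0.000 tilt [-0.0014  0.0003] F [-2.1354 -0.372   0.6788] w 88.4 gf 1.3
t 33.40 col [-43.483   53.2137  95.2269] yawrel -0.000 tilt [ 0.0002 -0.0001] F [-2.8733 -1.0243 -0.6806] w 88.0 gf 1.1
```

```bash
python3 steer.py '[[0.0015,0,0,0,1],[0.001,0,0,0,1],[0,0,0,0,1]]' >/dev/null; python3 go.py|head -1; python3 steer.py '[[0.001,0,0,0,1],[0.001,0,0,0,1],[0,0,0,0,1]]' >/dev/null; python3 go.py|head -1;python3 steer.py '[[0.001,0,0,0,1],[0.001,0,0,0,1],[0,0,0,0,1]]' >/dev/null; python3 go.py|head -1
```

```text
t 33.70 col [-40.8688  53.2126  95.3345] yawrel -0.000 tilt [ 0.0005 -0.0002] F [-2.2433 -0.2623 -0.6557] w 88.1 gf 1.0
t 34.00 col [-40.2965  53.163   94.9377] yawrel -0.001 tilt [-0.0025  0.0005] F [-4.5569  0.1155 -0.8501] w 88.0 gf 2.6
t 34.30 col [-40.0478  53.1763  94.7069] yawrel -0.001 tilt [-0.0063  0.0014] F [-8.2514 -0.0258  1.2888] w 88.1 gf 4.2
```

```bash
python3 steer.py '[[0.001,0,0,0,1],[0.001,0,0,0,1],[0,0,0,0,1]]' >/dev/null; python3 go.py|head -1; python3 steer.py '[[-0.006,0,0,0,1],[-0.01,0,0,0,1],[-0.03,0,0,0,1],[-0.04,0,0,0,1],[-0.04,0.02,-0.03,0,1],[-0.04,0.03,-0.03,0,1],[0,0,0,0,1],[0,0,0,0,1]]' >/dev/null
python3 steer.py '[[-0.04,0.03,-0.03,0,1],[-0.03,0.03,-0.03,0,1],[0,0,0,0,1],[0,0,0,0,1]]' >/dev/null;python3 go.py
python3 - <<'E'
from fit import *
im=robot.snapshot("side")[:,:,::-1];cv2.imwrite("pics/side11.png",im)
t=robot.snapshot("top")[:,:,::-1];cv2.imwrite("pics/top11.png",t)
a=cv2.resize(im[225:295,345:415],(400,400),interpolation=cv2.INTER_CUBIC);b=cv2.resize(t[100:170,300:370],(400,400),interpolation=cv2.INTER_CUBIC)
cv2.imwrite("pics/c11.png",np.hstack([a,b]))
E
```

```text
t 34.60 col [-39.8195  53.154   94.5823] yawrel -0.001 tilt [-0.0101  0.0023] F [-12.2717  -0.0556   4.6418] w 87.7 gf 6.0
t 35.80 col [-253.2074  -45.3402  203.9976] yawrel -0.001 tilt [ 0.005  -0.0008] F [ 0.6108  0.8843 -0.8564] w 87.8 gf 0.0
 T [ 0.0191  0.0235 -0.0108] j [ 0.1473  0.546   0.0211  2.1604 -0.0263  0.4303 -1.6772]
```

View pics/c11.png

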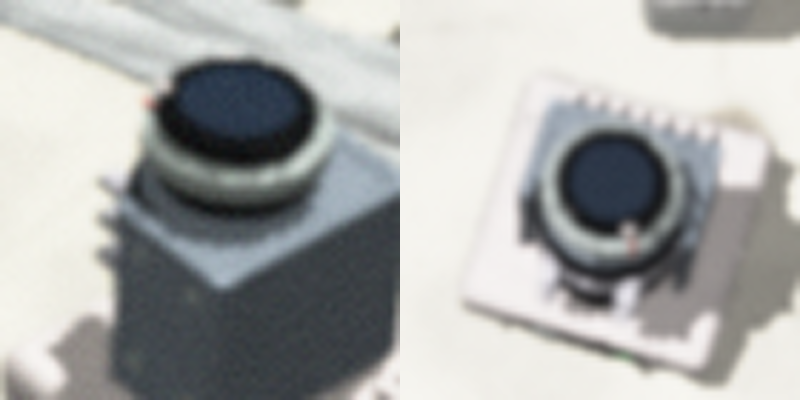

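```bash
python3 -c "
from station import robot
print(robot.close_job())"
```

```text
the job is handed in; nothing more can be done
None
```

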